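# Cup onto the slide tray, then into the notch

## Task

Set the tall, narrow metal cup down upright in the middle of the slide's plywood tray and let go of it; do not drop or tip it. Then take the slide by its upright wooden handle and slide it along the rail until its spring ball clicks into the notch between the two pins of the brass index stop, without running on past the notch, and finish while still gripping the handle with the ball in the notch, so that the cup stays put while I count tacks into it. Leave everything else on the table where it is.

Things in the scene. Friction and masses are not known exactly. Their poses are not given: they have to be found in the camera images.
- cup_center (a point): centre, half-way up, of the cup to be moved: a plain open round aluminium cup, 80 mm tall, 52 mm across the rim, 49 mm across the foot, 3 mm wall, about 0.1 kg, no handle; underside 40 mm below this point; z axis up. It stands on the table in a row with a wider, lower white mug (62 mm tall) and a wider, lower lidded glass jar (58 mm tall), over 100 mm apart centre to centre
- tray (a point): centre of the top surface of the slide's square plywood tray, 84 x 84 mm, flat, without a rim, 34 mm above the table. Its y axis points along the rail the way the slide must go, z up. Tray, handle and ball are all on one carriage that slides on the rail
- handle_grip (a point): point to grip on the slide's upright wooden handle: a paddle 12 mm thick (x, across the rail), 30 mm wide (y, along the rail), rising from 30 to 88 mm above the table; this point is on its centre line, 66 mm above the table, 90 mm behind the tray's centre (opposite to the way it must slide). 50 mm and more is free at both flat faces
- carriage (a joint): travel of the slide on the rail in m, 0 to 0.19, growing along the tray's y axis (roughly to the robot's left); starts at 0 to 0.04. Friction 1.2 N, stays where left. Runs freely until the ball meets the first pin, 18 mm before the notch; climbing that pin takes up to about 8 N, then the ball pulls the slide on into the notch; about 8 N more would push it out over the second pin
- detent_line (a point): point on the carriage where its spring ball rests when fully out: a steel ball 12 mm in diameter on the side of the carriage away from the robot, 65 mm ahead of the tray's centre, 23 mm above the table; axes as the tray's
- notch (a point): middle of the notch: detent_line lies here when the ball is seated. The index stop is a 40 x 46 mm brass block, 34 mm tall, fixed beside the rail on the side away from the robot, with two upright steel pins 12 mm in diameter, 18 mm apart along the rail; the ball rests between them. Its place along the rail varies: 70 to 170 mm of sliding from the start. y axis as the tray's

How it is judged:
By the outcome, as a careful person would: the job done as asked, in the order asked, and still so for the second after the job is handed in, while the arm keeps its last pose, push and grip.
It also fails if it takes over 61 s, if anything falls off the work surface, if the arm or the gripper's body presses on something with over 40 N, if the wrist force passes 120 N, or if a joint passes its speed limit or range.

## Robot

A 6-joint arm with a two-finger parallel gripper is mounted at the origin on the work surface. World frame = base frame: x ahead of the robot, y to its left, z up, the work surface at z = 0. Lengths are in m, angles in rad, forces in N, time in s.
With the tool pointing down it reaches from about 0.25 to 0.775 m from the base axis. Payload 4 kg.
Tool frame: the origin (TCP) lies midway between the tips of the shut fingers; the grasp point (between the pads) lies 19 mm behind it; z points along the fingers, x is the direction in which the jaws open and shut, and the axes are right-handed (so a half turn about z gives the same grasp; the last joint's range is limited). The gripper opens to 94 mm and grips with 3 to 60 N. Pads are 16 mm wide; open, the fingers measure 119 mm over their backs; the gripper's body (75 mm by 177 mm) begins 78 mm behind the grasp point.
Start: joints at [-1.244, 0.087, 1.371, -0, 1.684, -0.103], TCP at [0.229, -0.5, 0.206] pointing down, gripper open.
Joint ranges: [-3.1, 3.1], [-0.76, 2.03], [0.27, 2.55], [-1.08, 4.22], [0.17, 2.65], [-2.57, 2.57]. Speed limits (rad/s): [2.79, 2.79, 3.14, 3.14, 3.14, 3.14].

## Interface

Orientations are given as [roll, pitch, yaw] about the fixed x, y, z axes, in that order (R = Rz(yaw) Ry(pitch) Rx(roll)).
In Python, from bench import robot gives the robot as it stands.
- The arm moves only by the shell command python3 -m handwheel 'ROWS'. ROWS is a JSON object of lists of equal length, an entry for each row: "delta_pos": the shift along the tool's x, y, z in mm, a list of three; "rotation": the turn, a rotation vector about the tool's x, y, z in rad, a list of three; "claw": the closure, from -1 (fully open) to 1 (shut). In form: {"delta_pos": [[tx, ty, tz], ...], "rotation": [[wx, wy, wz], ...], "claw": [claw, ...]}. A call has exactly 8 rows; each row shifts and turns the commanded pose from where the row before left it, along the tool's axes as they then stand; what a row does not reach is not made up. A row lasts 1/8 s, in which the tool goes at most 62.5 mm and 10.7 degrees, less where a joint would pass 70% of its speed; a pose out of reach is approached as far as the arm can. A call with a gripper value outside its range is refused whole. The fingers move at their own pace and stop on an object; the grip force is fixed at half the most. Time passes only in rows, so rows that do not move let the fingers close, or fill a call up. It gives the time, the measured TCP pose, the force and the opening at its end, in the units of the state.
- robot.get_obs(): the state, without advancing time (a new reading comes with each control period).
- robot.snapshot(name): name is "scene" or "top" or "wrist"; returns a dict with "color" (384x512x3 uint8, red, green, blue), "intrinsics" (3x3 intrinsics, pixels), "k1" (the pictures are not rectified: a ray, as slopes to the right and down, at radius r is drawn at 1 + k1 r^2 times it, then the intrinsics apply), "eye" and "rotation" of the camera in the world. Camera axes: x right, y down, z forward; pixel columns grow to the right and rows downward; lengths in m; the calibration is good to about 2 mm. A picture is of the moment at which its call begins. There is no depth.
- robot.close_job(): hands the job in, once; it reports no verdict.
The state is a dict: "time": time; "joint_positions": joint angles; "qvel": joint speeds; "joint_torque": joint torques, N m; "tool_pos": TCP position; "ee_rot": TCP orientation; "wrist_force": force on the tool from outside, world axes, zero at the start; "wrist_torque": the same for the moment, N m; "width": finger opening in m.
Only numpy, scipy, OpenCV 4.12 (cv2) and the standard library are available. Lean on these libraries where they do the work, as an engineer would, in place of code of your own. Each camera call takes 0.05 s, during which the arm holds its last target.

## Working session

There is one attempt and no reset: what is moved stays moved. The work goes in short steps, Python scripts to look and compute and a shell command to move; the robot and the scene stay as the last step left them, time stands still between calls to the robot, and variables do not carry over. Pictures are saved under pics/ and viewed, and the job is handed in when it is done.

```bash
ls; mkdir -p pics
python3 - <<'E'
from bench import robot
import cv2
o=robot.get_obs(); print({k:(v if isinstance(v,(int,float)) else [round(float(a),3) for a in v]) for k,v in o.items()})
for n in ("scene","top","wrist"):
    s=robot.snapshot(n); cv2.imwrite(f"pics/a_{n}.png",s["color"][:,:,::-1])
    print(n,s["intrinsics"],s["k1"],s["eye"],s["rotation"])
E
```

```text
pics
{'time': 0.0, 'joint_positions': [-1.244, 0.088, 1.372, -0.0, 1.684, -0.103], 'qvel': [0.0, -0.001, -0.0, -0.001, 0.001, -0.0], 'joint_torque': [-0.0, -34.018, -30.243, 0.072, 0.033, -0.0], 'tool_pos': [0.229, -0.499, 0.204], 'ee_rot': [-3.141, 0.002, -1.141], 'wrist_force': [-0.555, 0.889, 0.18], 'wrist_torque': [-0.023, 0.004, -0.04], 'width': 0.09405383076163974}
scene [[451.00808556   0.         258.83890361]
 [  0.         451.00808556 189.88950353]
 [  0.           0.           1.        ]] -0.018542535084418305 [0.90517864 0.32528911 0.75972787] [-2.50243131 -0.01730948  2.36545548]
top [[434.94983707   0.         254.43728218]
 [  0.         434.94983707 194.79687049]
 [  0.           0.           1.        ]] -0.08678220194095079 [ 0.50135302 -0.03139016  0.87776338] [-3.05998109  0.01385994 -1.56903982]
wrist [[272.74895479   0.         250.21596196]
 [  0.         272.74895479 195.68560094]
 [  0.           0.           1.        ]] -0.030234341399651303 [ 0.28982619 -0.47255763  0.38330554] [ 2.90928446e+00  2.46224095e-03 -1.14010142e+00]
```

View pics/a_scene.png

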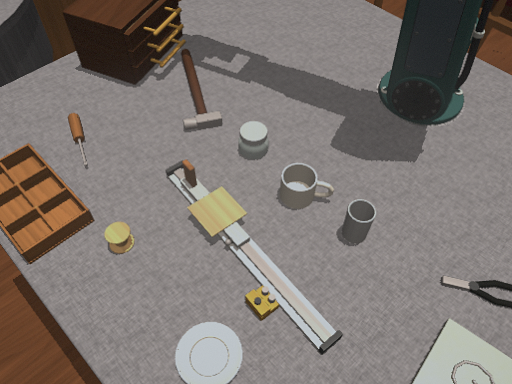

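View pics/a_top.png

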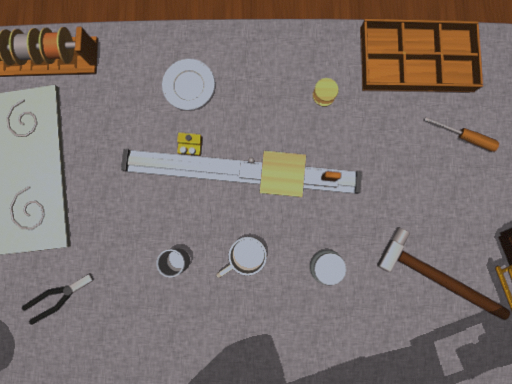

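View pics/a_wrist.png

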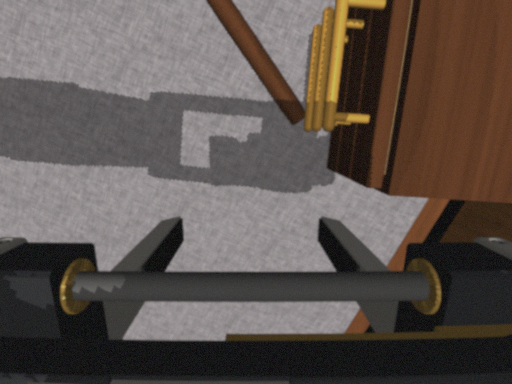

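The top view shows the cup at about (172,263), the tray at (283,174), the handle at (333,175) and the index stop at (189,145). The scene view shows the same things at (358,221), (218,211), (189,173) and (262,300). Next I'll zoom in on these areas.

```bash
cat > h.py <<'E'
import numpy as np, cv2
from scipy.spatial.transform import Rotation as R
from bench import robot
def cam(n):
    s=robot.snapshot(n); s["R"]=R.from_euler("xyz",s["rotation"]).as_matrix() if np.shape(s["rotation"])==(3,) else np.array(s["rotation"]); return s
def ray(s,u,v):
    K=s["intrinsics"]; d=np.array([(u-K[0,2])/K[0,0],(v-K[1,2])/K[1,1]]); p=d.copy()
    for _ in range(20): p=d/(1+s["k1"]*(p@p))
    r=s["R"]@np.array([p[0],p[1],1.]); return np.array(s["eye"]),r/np.linalg.norm(r)
def onz(s,u,v,z):
    e,r=ray(s,u,v); return e+r*(z-e[2])/r[2]
def tri(*obs):
    A=np.zeros((3,3));b=np.zeros(3)
    L=[ray(*o) for o in obs]
    for e,r in L:
        P=np.eye(3)-np.outer(r,r);A+=P;b+=P@e
    x=np.linalg.solve(A,b)
    return x,[1000*np.linalg.norm((np.eye(3)-np.outer(r,r))@(x-e)) for e,r in L]
def proj(s,X):
    c=s["R"].T@(np.array(X)-s["eye"]); p=c[:2]/c[2]; p=p*(1+s["k1"]*(p@p)); K=s["intrinsics"]
    return np.array([K[0,0]*p[0]+K[0,2],K[1,1]*p[1]+K[1,2]])
def crop(s,x0,y0,x1,y1,f,name):
    im=cv2.resize(s["color"][y0:y1,x0:x1,::-1],None,fx=f,fy=f,interpolation=cv2.INTER_CUBIC)
    for x in range((x0//10+1)*10,x1,10):
        cv2.line(im,(int((x+.5-x0)*f),0),(int((x+.5-x0)*f),6 if x%50 else 16),(0,0,255),1)
    for y in range((y0//10+1)*10,y1,10):
        cv2.line(im,(0,int((y+.5-y0)*f)),(6 if y%50 else 16,int((y+.5-y0)*f)),(0,0,255),1)
    cv2.imwrite("pics/"+name,im)
E
python3 - <<'E'
from h import *
t=cam("top"); crop(t,110,120,370,290,3,"b_top.png")
s=cam("scene"); crop(s,155,150,385,350,3,"b_scene.png")
E
```

```text
(no output)
```

View pics/b_top.png

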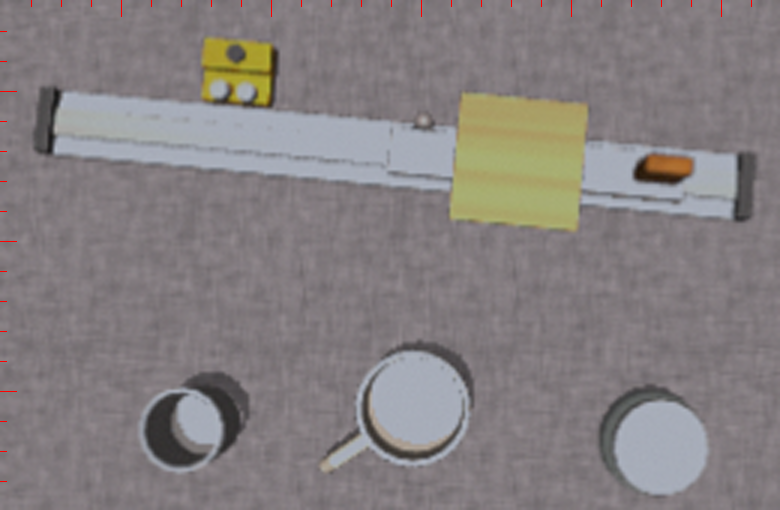

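View pics/b_scene.png

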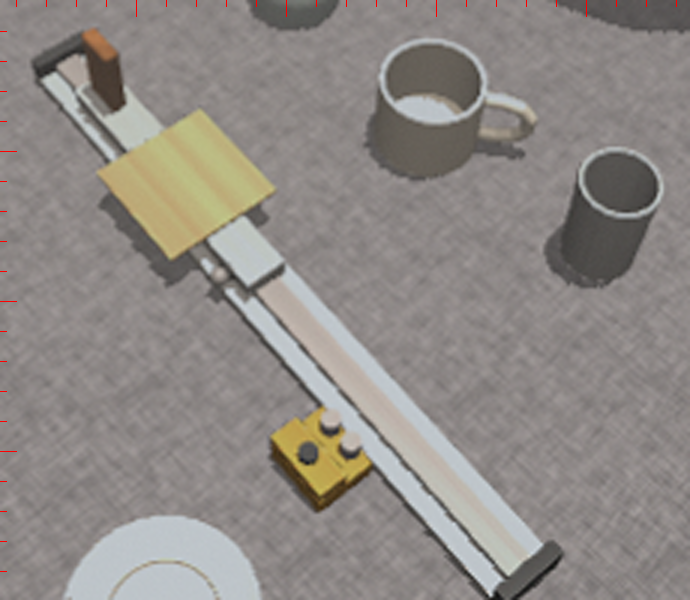

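Run:
```python
from h import *
np.set_printoptions(precision=4,suppress=True)
t=cam("top"); s=cam("scene")
def c(o,x,y): return (o[0],o[1]+x/3-.33,o[2]+y/3-.33)
T=(t,110,120);S=(s,155,150)
P={"tray+x+y":((462,94),(170,258)),"tray+x-y":((587,103),(98,175)),"tray-x-y":((578,230),(201,110)),"tray-x+y":((451,219),(274,187)),
"rim":((182,430),(620,182)),"pin+":((220,90),(351,439)),"pin-":((247,92),(330,420)),"ball":((425,120),(220,272)),"handle":((670,165),(101,41)),"mug":((413,407),(433,81)),"blkknob":((236,53),(308,453))}
for k,(a,b) in P.items():
    x,e=tri(c(T,*a),c(S,*b)); print(k,x,np.round(e,1))
# tray masks refine
for n,q in (("top",t),("scene",s)):
    hsv=cv2.cvtColor(q["color"],cv2.COLOR_RGB2HSV)
    m=cv2.inRange(hsv,(20,60,120),(35,255,255))
    cs=sorted(cv2.findContours(m,0,2)[0],key=cv2.contourArea)[::-1][:4]
    for k in cs:
        ap=cv2.approxPolyDP(cv2.convexHull(k),4,True)[:,0]; print(n,cv2.contourArea(k),ap.tolist())
```

```text
tray+x+y [ 0.6565 -0.0372  0.0329] [0.5 0.5]
tray+x-y [ 0.6498 -0.1182  0.0322] [1.8 1.8]
tray-x-y [ 0.5663 -0.1116  0.032 ] [1.8 1.8]
tray-x+y [ 0.5741 -0.0301  0.0346] [0.5 0.5]
rim [0.4404 0.1347 0.0792] [1.1 1.1]
pin+ [0.6598 0.1234 0.0291] [1.1 1.1]
pin- [0.6591 0.1058 0.0259] [1. 1.]
ball [ 0.6394 -0.012   0.0269] [1.7 1.7]
handle [ 0.602  -0.163   0.0892] [1.1 1.1]
mug [ 0.4539 -0.0059  0.0618] [1.4 1.4]
blkknob [0.6842 0.1128 0.0312] [1.2 1.2]
top 1720.0 [[264, 151], [305, 155], [301, 196], [260, 192]]
top 400.0 [[330, 78], [337, 94], [323, 100], [315, 86]]
top 327.5 [[178, 132], [200, 134], [198, 154], [177, 152]]
top 25.5 [[331, 103], [320, 105], [313, 97]]
scene 1489.0 [[222, 187], [246, 213], [211, 236], [187, 207]]
scene 441.0 [[110, 224], [123, 222], [129, 227], [133, 244], [128, 250], [105, 238]]
scene 405.5 [[262, 285], [278, 304], [261, 314], [245, 295]]
scene 14.0 [[175, 11], [154, 32]]
```

Triangulated heights agree with the text: tray 0.033, rim 0.079, handle top 0.089. Next I'll check the tall obstacles near the path and work out a plan.

Run:
```python
from h import *
np.set_printoptions(precision=3,suppress=True)
t=cam("top"); s=cam("scene"); w=cam("wrist")
print("green base near edge",onz(s,420,120,0),onz(s,380,95,0),onz(s,462,98,0))
print("cabinet front base",onz(s,78,68,0),onz(s,130,82,0),onz(s,183,42,0), "top",onz(s,75,20,.1),onz(s,150,30,.1))
print("wrist cab corner",onz(w,390,190,0),onz(w,330,180,0))
print("rail ends", onz(t,110+45/3,120+120/3,.02),onz(t,110+745/3,120+187/3,.02))
o=onz(t,110+45/3,120+120/3,.02)-onz(t,110+745/3,120+187/3,.02); print("rail yaw",-np.arctan2(o[0],o[1]))
o=onz(t,110+50/3,120+154/3,.01)-onz(t,110+733/3,120+218/3,.01); print("rail yaw",-np.arctan2(o[0],o[1]))
o=onz(t,110+60/3,120+92/3,.01)-onz(t,110+740/3,120+153/3,.01); print("rail yaw",-np.arctan2(o[0],o[1]))
```

```text
green base near edge [0.074 0.05  0.   ] [ 0.072 -0.07   0.   ] [-0.071  0.079  0.   ]
cabinet front base [ 0.564 -0.678  0.   ] [ 0.498 -0.539  0.   ] [ 0.294 -0.578  0.   ] top [ 0.515 -0.718  0.1  ] [ 0.403 -0.554  0.1  ]
wrist cab corner [ 0.3   -0.691  0.   ] [ 0.276 -0.605  0.   ]
rail ends [0.642 0.242 0.02 ] [ 0.596 -0.226  0.02 ]
rail yaw -0.09654165992231323
rail yaw -0.09383502238607376
rail yaw -0.09118820753859663
```

The green column is the robot's own base, and the cabinet lies beyond y<-0.54. First I'll rotate the jaws to across the rail while lifting a little.

```bash
python3 -m handwheel '{"delta_pos":[[0,0,-5],[0,0,-5],[0,0,-5],[0,0,-5],[0,0,-5],[0,0,0],[0,0,0],[0,0,0]],"rotation":[[0,0,-0.131],[0,0,-0.131],[0,0,-0.131],[0,0,-0.131],[0,0,-0.131],[0,0,-0.131],[0,0,-0.131],[0,0,-0.131]],"claw":[-1,-1,-1,-1,-1,-1,-1,-1]}'
```

```text
time: 1.5
tool_pos: [0.2292, -0.5, 0.2306]
ee_rot: [3.141, -0.0, -0.089]
wrist_force: [0.3, -0.5, -1.1]
width: 0.0946
```

```bash
python3 -m handwheel '{"delta_pos":[[10,-20,0],[10,-40,0],[10,-45,0],[10,-45,0],[10,-45,0],[10,-45,0],[10,-45,0],[10,-45,0]],"rotation":[[0,0,0],[0,0,0],[0,0,0],[0,0,0],[0,0,0],[0,0,0],[0,0,0],[0,0,0]],"claw":[-1,-1,-1,-1,-1,-1,-1,-1]}'
python3 -m handwheel '{"delta_pos":[[10,-45,0],[10,-45,0],[10,-45,0],[10,-45,0],[10,-45,0],[10,-40,0],[10,-30,0],[4,-20,0]],"rotation":[[0,0,0],[0,0,0],[0,0,0],[0,0,0],[0,0,0],[0,0,0],[0,0,0],[0,0,0]],"claw":[-1,-1,-1,-1,-1,-1,-1,-1]}'
python3 - <<'E'
from h import *
np.set_printoptions(precision=4,suppress=True)
o=robot.get_obs(); print(np.array(o["tool_pos"]),np.array(o["ee_rot"]),o["time"])
w=cam("wrist"); cv2.imwrite("pics/c_wrist.png",w["color"][:,:,::-1]); print(w["eye"],w["rotation"],proj(w,[.4404,.1347,.08]))
E
```

```text
time: 2.5
tool_pos: [0.3396, -0.1762, 0.2306]
ee_rot: [-3.142, -0.001, -0.095]
wrist_force: [0.5, -0.6, -0.3]
width: 0.0942
time: 3.5
tool_pos: [0.4416, 0.1303, 0.2304]
ee_rot: [-3.141, 0.0, -0.093]
wrist_force: [0.0, 0.0, -0.4]
width: 0.0941
[0.4416 0.1303 0.2304] [-3.1411  0.0003 -0.093 ] 3.5
[0.4483 0.1959 0.4093] [ 2.9103  0.001  -0.0921] [248.6543 183.0808]
```

View pics/c_wrist.png

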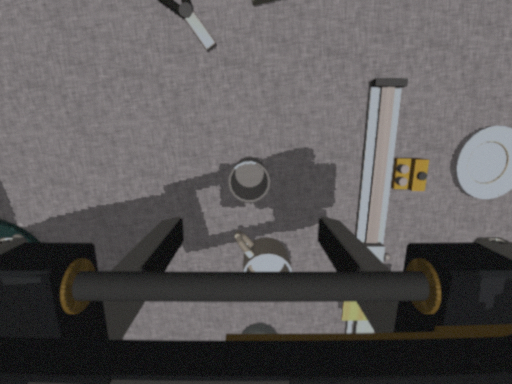

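The wrist view shows the rim at about (249,181), within 2 px of the prediction. The pins are at about (403,169) and (403,181). I'll zoom in to refine both.

Run:
```python
from h import *
w=cam("wrist"); a=w["color"]
f=5
x=cv2.resize(a[150:215,215:285,::-1],None,fx=f,fy=f,interpolation=cv2.INTER_CUBIC)
y=cv2.resize(a[150:215,375:445,::-1],None,fx=f,fy=f,interpolation=cv2.INTER_CUBIC)
cv2.imwrite("pics/d.png",np.hstack([x,y]))
```

```text
(no output)
```

View pics/d.png

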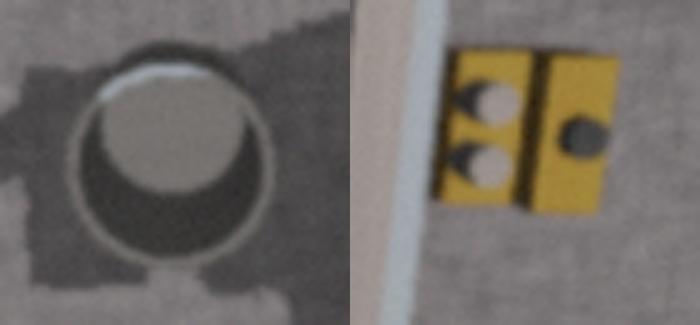

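Run:
```python
from h import *
np.set_printoptions(precision=4,suppress=True)
t=cam("top"); s=cam("scene"); w=cam("wrist")
def c(o,x,y): return (o[0],o[1]+x/3-.33,o[2]+y/3-.33)
T=(t,110,120);S=(s,155,150)
for n,a,b,d in (("rim",(182,430),(620,182),(248.9,183.0)),("pin+",(220,90),(351,439),(404,169.8)),("pin-",(247,92),(330,420),(403,182.6))):
    x,e=tri(c(T,*a),c(S,*b),(w,*d)); print(n,x,np.round(e,1), tri(c(T,*a),(w,*d))[0])
```

```text
rim [0.4407 0.134  0.0803] [0.6 1.8 1.4] [0.441  0.1331 0.0825]
pin+ [0.6597 0.1229 0.0292] [0.9 1.4 0.9] [0.6603 0.1223 0.0286]
pin- [0.6592 0.1051 0.0277] [0.4 2.  1.7] [0.6587 0.1041 0.03  ]
```

```bash
python3 -m handwheel '{"delta_pos":[[-1.2,-3.6,10],[0,0,30],[0,0,35],[0,0,35],[0,0,35],[0,0,30],[0,0,20],[0,0,7]],"rotation":[[0,0,0],[0,0,0],[0,0,0],[0,0,0],[0,0,0],[0,0,0],[0,0,0],[0,0,0]],"claw":[-1,-1,-1,-1,-1,-1,-1,-1]}'
```

```text
time: 4.75
tool_pos: [0.4399, 0.1309, 0.0265]
ee_rot: [3.141, 0.003, -0.094]
wrist_force: [0.1, -0.0, 1.4]
width: 0.0939
```

Run:
```python
from h import *
np.set_printoptions(precision=4,suppress=True)
for i in range(4):
    w=cam("wrist"); o=robot.get_obs(); print(np.array(o["tool_pos"]),np.array(o["ee_rot"]),np.array(o["joint_positions"]),o["time"],w["eye"])
cv2.imwrite("pics/e_wrist.png",w["color"][:,:,::-1])
```

```text
[0.4401 0.131  0.0266] [ 3.1407  0.0031 -0.0942] [ 0.1657 -0.0023  1.8299 -0.0001  1.3171  0.2599] 4.8 [0.4473 0.1966 0.2053]
[0.4408 0.1312 0.0277] [ 3.1411  0.0016 -0.0939] [ 0.1659 -0.003   1.8283 -0.0001  1.318   0.2598] 4.85 [0.4474 0.1967 0.2054]
[0.4416 0.1314 0.0287] [-3.1416 -0.0002 -0.0937] [ 0.166  -0.0037  1.8268 -0.0001  1.3182  0.2598] 4.9 [0.4478 0.1969 0.2066]
[0.4421 0.1315 0.0292] [-3.1413 -0.0014 -0.0936] [ 0.1662 -0.0041  1.826  -0.0001  1.3183  0.2598] 4.95 [0.4483 0.197  0.2075]
```

View pics/e_wrist.png

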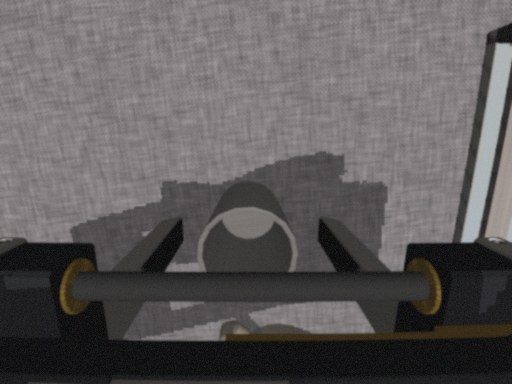

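```bash
python3 - <<'E'
from h import *
w=cam("wrist"); print(proj(w,[.4407,.134,.08]),proj(w,[.4407,.160,.08]),proj(w,[.4407-.026,.134,.08]),proj(w,[.4407+.026,.134,.08]))
E
python3 -m handwheel '{"delta_pos":[[-1.2,-2.4,0],[0,0,0],[0,0,0],[0,0,0],[0,0,0],[0,0,0],[0,0,0],[0,0,0]],"rotation":[[0,0,0],[0,0,0],[0,0,0],[0,0,0],[0,0,0],[0,0,0],[0,0,0],[0,0,0]],"claw":[-1,-1,0.2,0.3,0.5,1,1,1]}'
python3 - <<'E'
from h import *
o=robot.get_obs(); print(o["tool_pos"],o["width"],o["wrist_force"])
E
```

```text
[246.19460875 259.20506666] [241.09041583 210.60721031] [195.874622   263.43283696] [296.9487615  254.80716465]
time: 6.0
tool_pos: [0.4405, 0.1341, 0.0284]
ee_rot: [3.141, 0.0, -0.093]
wrist_force: [0.0, -0.8, -0.6]
width: 0.0516
[0.44046362 0.13407295 0.02839711] 0.05162357691633564 [ 0.04051644 -0.75820678 -0.59034097]
```

```bash
python3 -m handwheel '{"delta_pos":[[0,0,0],[0,0,0],[0,0,-6],[0,0,-15],[0,0,-25],[0,0,-30],[0,0,-30],[0,0,-14]],"rotation":[[0,0,0],[0,0,0],[0,0,0],[0,0,0],[0,0,0],[0,0,0],[0,0,0],[0,0,0]],"claw":[1,1,1,1,1,1,1,1]}'
python3 - <<'E'
from h import *
np.set_printoptions(precision=4,suppress=True)
o=robot.get_obs(); print(np.array(o["tool_pos"]),o["width"],o["wrist_force"])
w=cam("wrist"); cv2.imwrite("pics/f_wrist.png",w["color"][:,:,::-1]); T=cam("top"); S=cam("scene")
a=cv2.resize(S["color"][100:260,300:440,::-1],None,fx=2.5,fy=2.5);cv2.imwrite("pics/f_s.png",a)
o=robot.get_obs(); print(np.array(o["tool_pos"]))
tp=np.array(o["tool_pos"])
# pixel -> rim-plane assuming rim at tp z + .052
x=np.array([0.9957,-.0929,0]);y=np.array([-.0929,-.9957,0])
for k in (-.002,0,.002):
  c=tp+[0,0,.0515]-k*y; print(k,proj(w,c),proj(w,c-.026*y),proj(w,c-.026*x),proj(w,c+.026*x))
E
```

```text
time: 7.0
tool_pos: [0.4418, 0.1343, 0.1515]
ee_rot: [-3.14, -0.005, -0.093]
wrist_force: [-0.1, -0.0, -0.9]
width: 0.0513
[0.4418 0.1343 0.1515] 0.05134117952381555 [-0.0659 -0.0273 -0.9232]
[0.4409 0.1342 0.149 ]
-0.002 [248.028  265.6907] [247.9779 218.1478] [198.2073 265.6621] [297.7898 265.5772]
0 [248.0241 262.1854] [247.974  214.3091] [198.0329 262.1578] [297.9561 262.0771]
0.002 [248.0203 258.6553] [247.9701 210.4438] [197.8579 258.6288] [298.123  258.5524]
```

View pics/f_wrist.png

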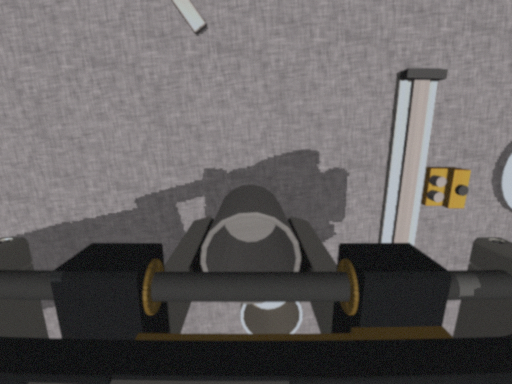

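View pics/f_s.png

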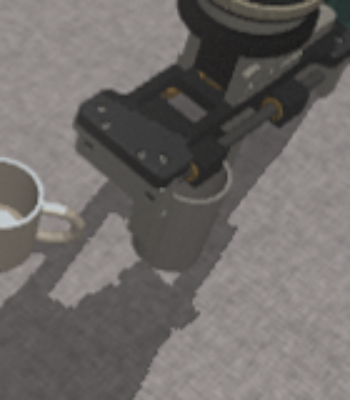

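Cup is held upright, about 1 mm off-centre in y. Next I carry it over to the tray.

```bash
python3 -m handwheel '{"delta_pos":[[6,6,0],[15,15,0],[25,25,0],[30,30,0],[30,30,0],[30,30,0],[25,25,0],[15,17,0]],"rotation":[[0,0,0],[0,0,0],[0,0,0],[0,0,0],[0,0,0],[0,0,0],[0,0,0],[0,0,0]],"claw":[1,1,1,1,1,1,1,1]}'
python3 -m handwheel '{"delta_pos":[[9,10,0],[5,4,0],[0,0,0],[0,0,15],[0,0,20],[0,0,15],[0,0,5],[0,0,0]],"rotation":[[0,0,0],[0,0,0],[0,0,0],[0,0,0],[0,0,0],[0,0,0],[0,0,0],[0,0,0]],"claw":[1,1,1,1,1,1,1,1]}'
python3 - <<'E'
from h import *
np.set_printoptions(precision=4,suppress=True)
T=cam("top"); S=cam("scene");w=cam("wrist")
o=robot.get_obs(); print(np.array(o["tool_pos"]),o["width"],o["wrist_force"],o["time"])
crop(T,200,110,360,230,4,"g_top.png"); crop(S,160,130,310,270,4,"g_scene.png"); cv2.imwrite("pics/g_wrist.png",w["color"][:,:,::-1])
E
```

```text
time: 8.15
tool_pos: [0.5994, -0.0615, 0.1459]
ee_rot: [3.142, 0.004, -0.095]
wrist_force: [-1.5, 0.1, -1.3]
width: 0.0511
time: 9.15
tool_pos: [0.6117, -0.0745, 0.0931]
ee_rot: [-3.142, 0.001, -0.093]
wrist_force: [0.3, -0.2, -0.7]
width: 0.051
[ 0.6125 -0.0748  0.0945] 0.051361684960789786 [ 0.2434  0.4638 -1.246 ] 9.3
```

View pics/g_scene.png

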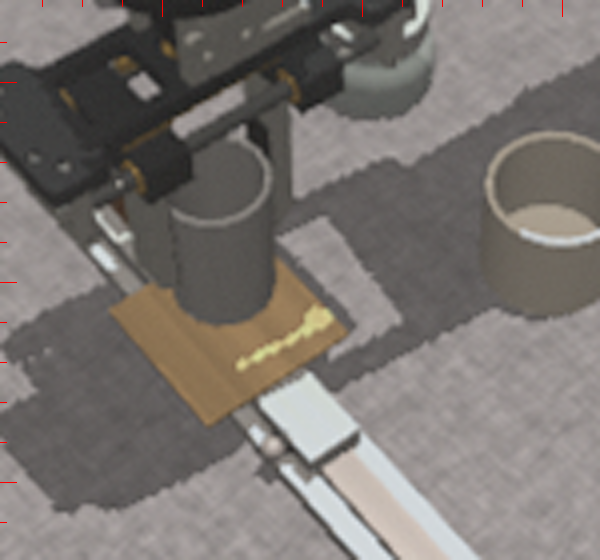

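View pics/g_wrist.png

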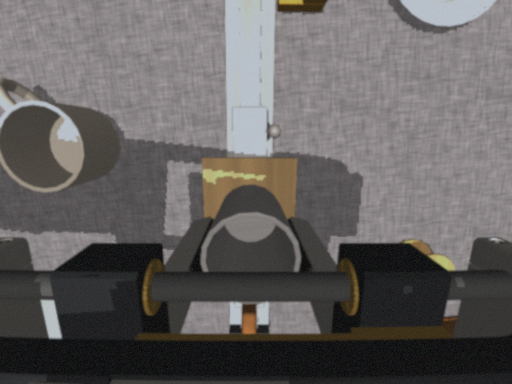

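Run:
```python
from h import *
np.set_printoptions(precision=4,suppress=True)
w=cam("wrist"); o=robot.get_obs(); print(np.array(o["tool_pos"]))
a=onz(w,202.5,157.3,.034);b=onz(w,297.5,157.8,.034); m=(a+b)/2; print(a,b,m, np.linalg.norm(a-b), m-.042*np.array([.093,.9957,0]), np.arctan2(*(b-a)[1::-1]))
```

```text
[ 0.6125 -0.0748  0.0945]
[ 0.5756 -0.0273  0.034 ] [ 0.6582 -0.0354  0.034 ] [ 0.6169 -0.0313  0.034 ] 0.08304641405994141 [ 0.613  -0.0731  0.034 ] -0.09742223666188389
```

Tray centre from the wrist view is (0.613,-0.073) and the cup axis is about (0.613,-0.074), so it is centred. I'll lower gently until contact.

```bash
python3 -m handwheel '{"delta_pos":[[0,0,8],[0,0,8],[0,0,6],[0,0,4],[0,0,2],[0,0,1],[0,0,0],[0,0,0]],"rotation":[[0,0,0],[0,0,0],[0,0,0],[0,0,0],[0,0,0],[0,0,0],[0,0,0],[0,0,0]],"claw":[1,1,1,1,1,1,1,1]}'
python3 -m handwheel '{"delta_pos":[[0,0,0.5],[0,0,0.5],[0,0,0.5],[0,0,0.5],[0,0,0],[0,0,0],[0,0,0],[0,0,0]],"rotation":[[0,0,0],[0,0,0],[0,0,0],[0,0,0],[0,0,0],[0,0,0],[0,0,0],[0,0,0]],"claw":[1,1,1,1,1,1,1,1]}'
```

```text
time: 10.35
tool_pos: [0.6121, -0.0747, 0.0648]
ee_rot: [3.141, -0.001, -0.093]
wrist_force: [0.5, 0.6, -0.2]
width: 0.0516
time: 11.35
tool_pos: [0.6119, -0.0747, 0.0625]
ee_rot: [3.142, -0.0, -0.093]
wrist_force: [-0.1, -0.2, -0.3]
width: 0.0511
```

```bash
python3 -m handwheel '{"delta_pos":[[0,0,0.4],[0,0,0],[0,0,0.4],[0,0,0],[0,0,0],[0,0,0],[0,0,0],[0,0,0]],"rotation":[[0,0,0],[0,0,0],[0,0,0],[0,0,0],[0,0,0],[0,0,0],[0,0,0],[0,0,0]],"claw":[1,1,1,1,1,1,1,1]}'
python3 - <<'E'
from h import *
for i in range(3):
    S=cam("scene"); o=robot.get_obs(); print(o["tool_pos"],o["wrist_force"])
crop(S,160,130,310,270,4,"h_scene.png")
E
```

```text
time: 12.35
tool_pos: [0.612, -0.0748, 0.0624]
ee_rot: [3.141, -0.0, -0.093]
wrist_force: [-3.2, -0.4, 4.8]
width: 0.051
[ 0.61197706 -0.07474147  0.06237882] [-2.73063825 -0.21955656  5.49896693]
[ 0.61199388 -0.07473232  0.06238665] [-2.66616172  1.01420982  4.74787764]
[ 0.61198869 -0.07472781  0.0623818 ] [-3.1035769  -0.01441613  6.70416438]
```

View pics/h_scene.png

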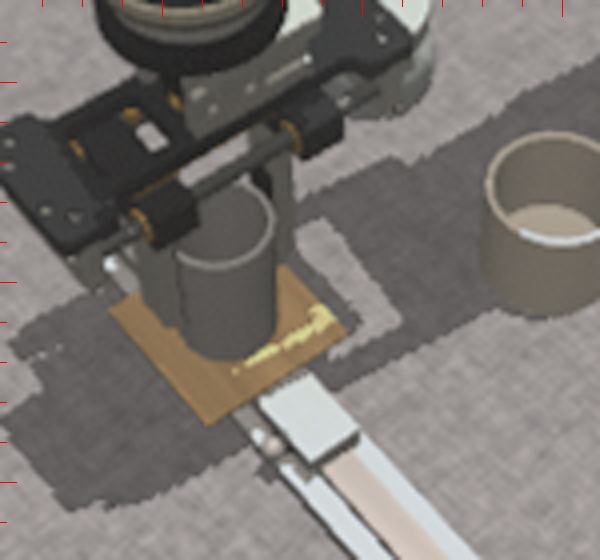

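Contact is felt at about 5 N and 0.0624, as predicted. Now I release by opening gradually, then lift straight up.

```bash
python3 -m handwheel '{"delta_pos":[[0,0,-0.4],[0,0,0],[0,0,0],[0,0,0],[0,0,0],[0,0,0],[0,0,0],[0,0,0]],"rotation":[[0,0,0],[0,0,0],[0,0,0],[0,0,0],[0,0,0],[0,0,0],[0,0,0],[0,0,0]],"claw":[1,-0.2,-0.4,-0.6,-1,-1,-1,-1]}'
python3 - <<'E'
from h import *
w=cam("wrist"); cv2.imwrite("pics/i_wrist.png",w["color"][:,:,::-1])
o=robot.get_obs(); print(o["tool_pos"],o["width"],o["wrist_force"])
E
```

```text
time: 13.5
tool_pos: [0.612, -0.0747, 0.0621]
ee_rot: [3.141, -0.0, -0.093]
wrist_force: [-0.5, -0.2, 0.4]
width: 0.0942
[ 0.61194573 -0.0747225   0.06213078] 0.09399498063025624 [ 0.14577556  0.50321173 -0.39015547]
```

View pics/i_wrist.png

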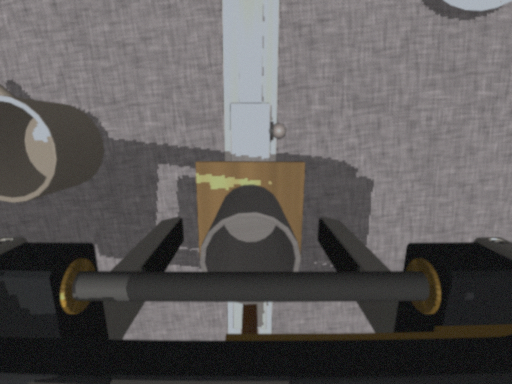

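Cup released and standing, with fingers clear. I'll lift straight up, then go back over the handle.

```bash
python3 -m handwheel '{"delta_pos":[[0,0,-3],[0,0,-8],[0,0,-15],[0,0,-20],[0,0,-20],[0,0,-20],[0,0,-14],[0,0,0]],"rotation":[[0,0,0],[0,0,0],[0,0,0],[0,0,0],[0,0,0],[0,0,0],[0,0,0],[0,0,0]],"claw":[-1,-1,-1,-1,-1,-1,-1,-1]}'
python3 -m handwheel '{"delta_pos":[[0,6,0],[0,15,0],[0,18,0],[0,18,0],[0,17,0],[0,10,0],[0,4,0],[0,0,0]],"rotation":[[0,0,0],[0,0,0],[0,0,0],[0,0,0],[0,0,0],[0,0,0],[0,0,0],[0,0,0]],"claw":[-1,-1,-1,-1,-1,-1,-1,-1]}'
python3 - <<'E'
from h import *
w=cam("wrist"); cv2.imwrite("pics/j_wrist.png",w["color"][:,:,::-1])
S=cam("scene");T=cam("top"); crop(S,140,130,340,280,4,"j_scene.png"); crop(T,160,110,360,230,4,"j_top.png")
o=robot.get_obs(); print(o["tool_pos"],o["width"],o["wrist_force"]); print(proj(w,[.6035,-.163,.088]))
E
```

```text
time: 14.55
tool_pos: [0.6129, -0.0749, 0.1644]
ee_rot: [3.141, -0.004, -0.093]
wrist_force: [1.7, 0.1, 0.7]
width: 0.0936
time: 15.55
tool_pos: [0.6038, -0.1623, 0.1621]
ee_rot: [-3.141, -0.0, -0.093]
wrist_force: [0.2, -0.6, 1.0]
width: 0.0941
[ 0.60386283 -0.16175325  0.16215061] 0.09397378183465409 [0.07928607 0.85407028 0.5116711 ]
[249.58626137 202.75614755]
```

View pics/j_wrist.png

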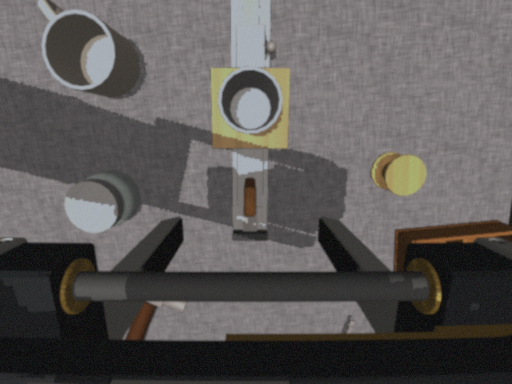

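View pics/j_scene.png

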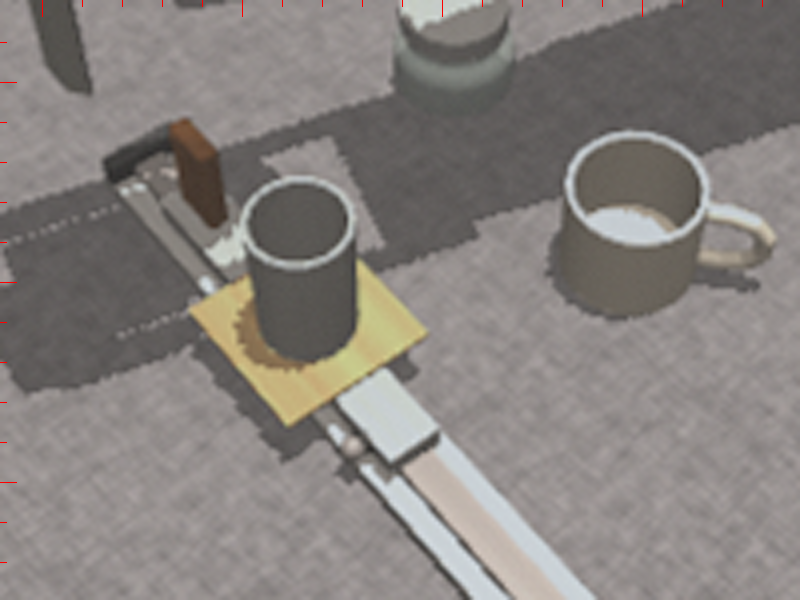

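View pics/j_top.png

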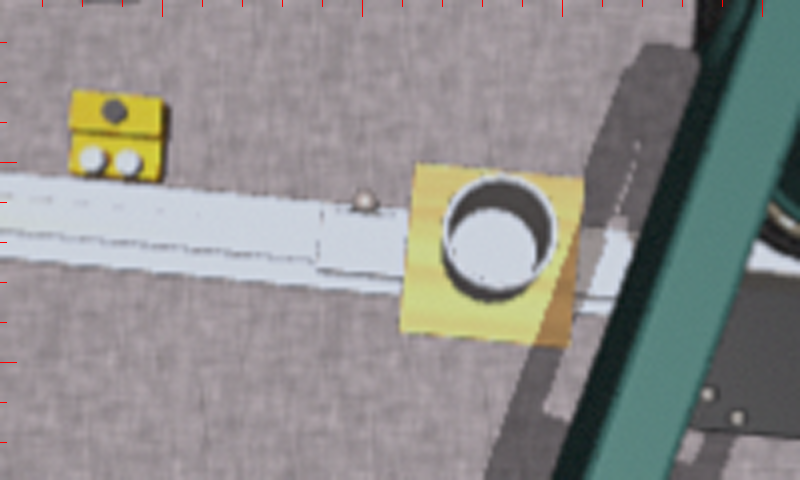

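The cup stands upright in the middle of the tray. Now I'll check the handle in the wrist view, where it is at about (250,198).

Run:
```python
from h import *
w=cam("wrist"); d=np.array([.093,.9957,0]);x=np.array([.9957,-.093,0])
c=np.array([.6035,-.163,.088])
for n,p in (("front",c+.015*d),("back",c-.015*d),("L",c-.006*x),("R",c+.006*x),("base front",c+.015*d-[0,0,.058])): print(n,proj(w,p).round(1))
a=w["color"][160:240,215:285,::-1]; cv2.imwrite("pics/k.png",cv2.resize(a,None,fx=7,fy=7,interpolation=cv2.INTER_CUBIC))
```

```text
front [249.6 188. ]
back [249.5 218.3]
L [243.3 203.3]
R [255.8 203.4]
base front [249.7 177.9]
```

View pics/k.png

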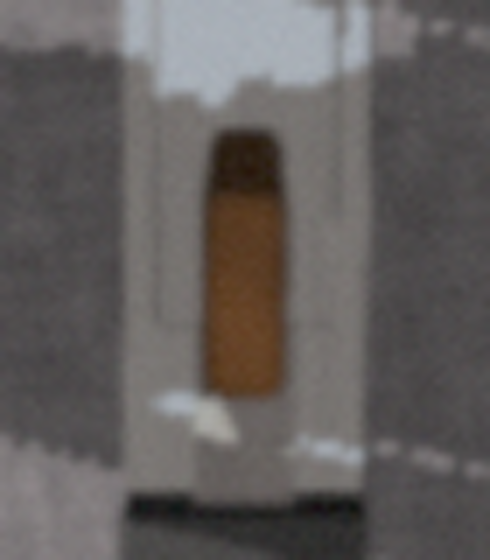

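```bash
python3 -m handwheel '{"delta_pos":[[0,-0.5,5],[0,0,15],[0,0,20],[0,0,20],[0,0,20],[0,0,20],[0,0,10],[0,0,5]],"rotation":[[0,0,0],[0,0,0],[0,0,0],[0,0,0],[0,0,0],[0,0,0],[0,0,0],[0,0,0]],"claw":[-1,-1,-1,-1,-1,-1,-1,-1]}'
python3 -m handwheel '{"delta_pos":[[0,0,0],[0,0,0],[0,0,0],[0,0,0],[0,0,0],[0,0,0],[0,0,0],[0,0,0]],"rotation":[[0,0,0],[0,0,0],[0,0,0],[0,0,0],[0,0,0],[0,0,0],[0,0,0],[0,0,0]],"claw":[-0.5,0,0.2,0.4,0.6,1,1,1]}'
python3 -m handwheel '{"delta_pos":[[0,0,0],[0,0,0],[0,0,0],[0,0,0],[0,0,0],[0,0,0],[0,0,0],[0,0,0]],"rotation":[[0,0,0],[0,0,0],[0,0,0],[0,0,0],[0,0,0],[0,0,0],[0,0,0],[0,0,0]],"claw":[1,1,1,1,1,1,1,1]}'
python3 - <<'E'
from h import *
w=cam("wrist"); cv2.imwrite("pics/l_wrist.png",w["color"][:,:,::-1])
S=cam("scene"); crop(S,140,130,340,280,4,"l_scene.png")
o=robot.get_obs(); print(o["tool_pos"],o["width"],o["wrist_force"],o["wrist_torque"])
E
```

```text
time: 16.75
tool_pos: [0.6035, -0.1617, 0.0461]
ee_rot: [-3.141, 0.001, -0.093]
wrist_force: [0.5, -0.0, 1.0]
width: 0.0941
time: 17.75
tool_pos: [0.6038, -0.1618, 0.0471]
ee_rot: [3.142, 0.0, -0.093]
wrist_force: [-0.3, -0.5, -0.1]
width: 0.0175
time: 18.75
tool_pos: [0.6032, -0.1618, 0.0471]
ee_rot: [3.142, 0.001, -0.093]
wrist_force: [-5.0, 0.7, 1.9]
width: 0.0119
[ 0.60315603 -0.16178457  0.04699982] 0.01186971374939961 [-4.8904221   0.70500071  2.47445352] [ 0.01943564  0.58953758 -0.1371699 ]
```

View pics/l_scene.png

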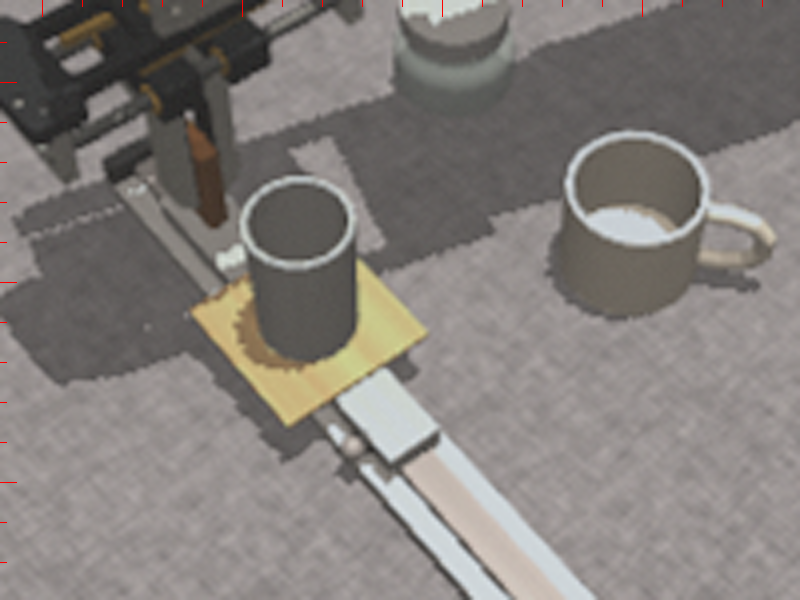

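View pics/l_wrist.png

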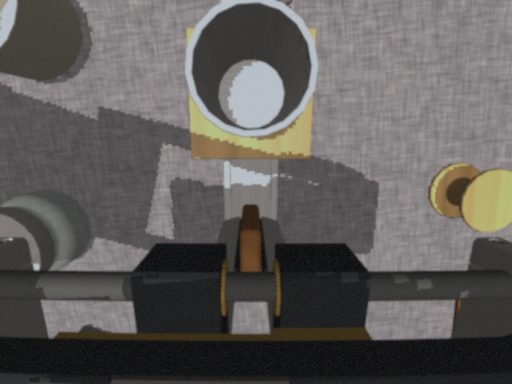

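Handle gripped at 11.9 mm opening. Measured travel to the notch is about 127.5 mm, so the first pin should be felt at about 110 mm. I'll slide the first 60 mm smoothly.

```bash
python3 -m handwheel '{"delta_pos":[[-0.5,-3,0],[0,-6,0],[0,-9,0],[0,-10,0],[0,-10,0],[0,-10,0],[0,-8,0],[0,-4,0]],"rotation":[[0,0,0],[0,0,0],[0,0,0],[0,0,0],[0,0,0],[0,0,0],[0,0,0],[0,0,0]],"claw":[1,1,1,1,1,1,1,1]}'
python3 -m handwheel '{"delta_pos":[[0,-3,0],[0,-6,0],[0,-8,0],[0,-8,0],[0,-6,0],[0,-4,0],[0,0,0],[0,0,0]],"rotation":[[0,0,0],[0,0,0],[0,0,0],[0,0,0],[0,0,0],[0,0,0],[0,0,0],[0,0,0]],"claw":[1,1,1,1,1,1,1,1]}'
python3 - <<'E'
from h import *
S=cam("scene");T=cam("top"); crop(S,190,170,370,310,4,"m_scene.png"); crop(T,160,110,360,230,4,"m_top.png")
o=robot.get_obs(); p=np.array(o["tool_pos"]); print(p,o["width"],o["wrist_force"], (p[:2]-[.6032,-.1618])@[.093,.9957])
E
```

```text
time: 19.85
tool_pos: [0.609, -0.1013, 0.047]
ee_rot: [3.142, -0.0, -0.092]
wrist_force: [-2.8, -1.2, 0.8]
width: 0.0113
time: 20.85
tool_pos: [0.6123, -0.0666, 0.047]
ee_rot: [-3.141, -0.0, -0.093]
wrist_force: [-1.1, 0.9, -0.8]
width: 0.0121
[ 0.61230995 -0.06692211  0.04700701] 0.011593363290912241 [ 0.10333705  0.98724251 -0.50012899] 0.09531713918198019
```

View pics/m_scene.png

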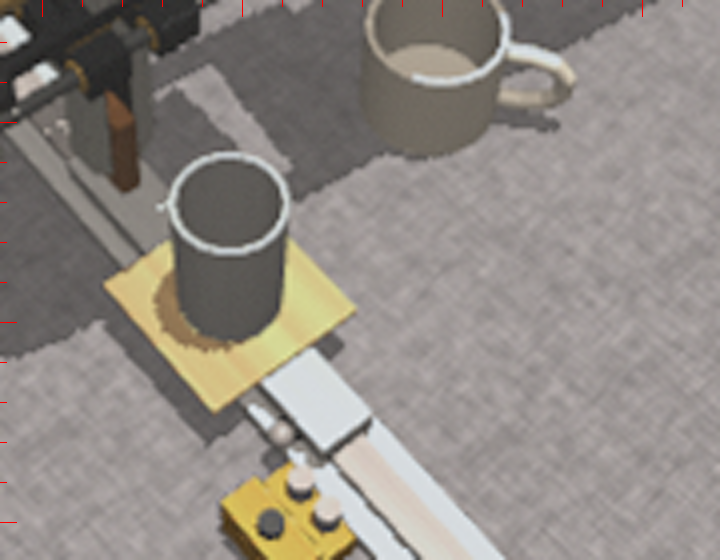

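View pics/m_top.png

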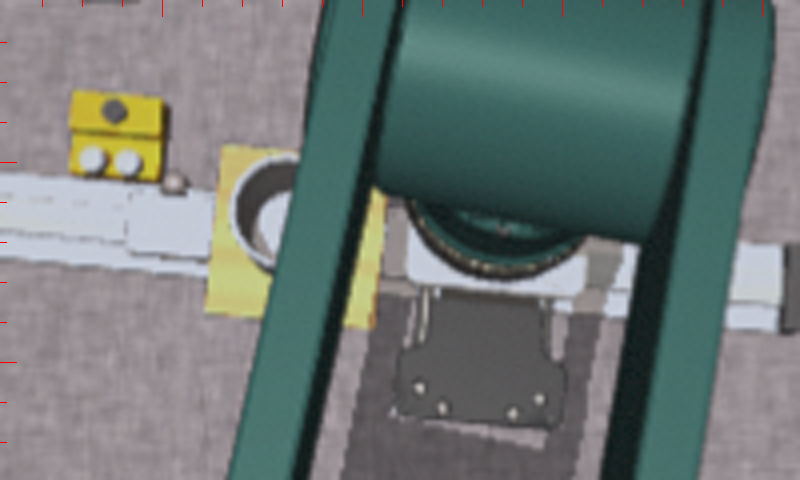

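Cup still upright after 95.3 mm of travel. The ball-to-notch distance in the top view is about 32 mm, which again gives about 127.6 mm. From here I'll feel my way.

```bash
cat > st.py <<'E'
from h import *
o=robot.get_obs(); p=np.array(o["tool_pos"]); f=np.array(o["wrist_force"])
d=np.array([.093,.9957])
print("t %.2f travel %.2f lat %.2f  F_along %.1f F_lat %.1f Fz %.1f w %.4f"%(o["time"],1000*(p[:2]-[.6032,-.1618])@d,1000*(p[:2]-[.6032,-.1618])@[.9957,-.093],f[:2]@d,f[:2]@[.9957,-.093],f[2],o["width"]))
E
python3 -m handwheel '{"delta_pos":[[0,-2,0],[0,-3,0],[0,-3,0],[0,-2,0],[0,-2,0],[0,0,0],[0,0,0],[0,0,0]],"rotation":[[0,0,0],[0,0,0],[0,0,0],[0,0,0],[0,0,0],[0,0,0],[0,0,0],[0,0,0]],"claw":[1,1,1,1,1,1,1,1]}' >/dev/null; python3 st.py
python3 -m handwheel '{"delta_pos":[[0,-1,0],[0,-1,0],[0,-1,0],[0,-1,0],[0,0,0],[0,0,0],[0,0,0],[0,0,0]],"rotation":[[0,0,0],[0,0,0],[0,0,0],[0,0,0],[0,0,0],[0,0,0],[0,0,0],[0,0,0]],"claw":[1,1,1,1,1,1,1,1]}' >/dev/null; python3 st.py
python3 -m handwheel '{"delta_pos":[[0,-1,0],[0,-1,0],[0,-1,0],[0,0,0],[0,0,0],[0,0,0],[0,0,0],[0,0,0]],"rotation":[[0,0,0],[0,0,0],[0,0,0],[0,0,0],[0,0,0],[0,0,0],[0,0,0],[0,0,0]],"claw":[1,1,1,1,1,1,1,1]}' >/dev/null; python3 st.py
```

```text
t 21.95 travel 107.39 lat 0.28  F_along 1.2 F_lat 2.1 Fz -2.3 w 0.0117
t 22.95 travel 110.21 lat 0.25  F_along -5.7 F_lat 2.4 Fz -3.3 w 0.0121
t 23.95 travel 112.53 lat 0.27  F_along -5.7 F_lat 1.8 Fz -3.0 w 0.0116
```

```bash
python3 -m handwheel '{"delta_pos":[[0,-1,0],[0,-1,0],[0,-1,0],[0,0,0],[0,0,0],[0,0,0],[0,0,0],[0,0,0]],"rotation":[[0,0,0],[0,0,0],[0,0,0],[0,0,0],[0,0,0],[0,0,0],[0,0,0],[0,0,0]],"claw":[1,1,1,1,1,1,1,1]}' >/dev/null; python3 st.py
python3 -m handwheel '{"delta_pos":[[0,-1,0],[0,-1,0],[0,0,0],[0,0,0],[0,0,0],[0,0,0],[0,0,0],[0,0,0]],"rotation":[[0,0,0],[0,0,0],[0,0,0],[0,0,0],[0,0,0],[0,0,0],[0,0,0],[0,0,0]],"claw":[1,1,1,1,1,1,1,1]}' >/dev/null; python3 st.py
python3 -m handwheel '{"delta_pos":[[0,-1,0],[0,-1,0],[0,0,0],[0,0,0],[0,0,0],[0,0,0],[0,0,0],[0,0,0]],"rotation":[[0,0,0],[0,0,0],[0,0,0],[0,0,0],[0,0,0],[0,0,0],[0,0,0],[0,0,0]],"claw":[1,1,1,1,1,1,1,1]}' >/dev/null; python3 st.py
```

```text
t 24.95 travel 116.95 lat 0.26  F_along -4.2 F_lat 3.8 Fz -3.9 w 0.0121
t 25.95 travel 120.08 lat 0.28  F_along 2.7 F_lat 5.0 Fz -4.1 w 0.0121
t 26.95 travel 121.72 lat 0.32  F_along 1.2 F_lat 4.9 Fz -4.9 w 0.0114
```

The force flipped sign at about 119 mm, so the crest of the first pin is passed. I'll continue gently toward about 127.

```bash
python3 -m handwheel '{"delta_pos":[[0,-1,0],[0,-1,0],[0,0,0],[0,0,0],[0,0,0],[0,0,0],[0,0,0],[0,0,0]],"rotation":[[0,0,0],[0,0,0],[0,0,0],[0,0,0],[0,0,0],[0,0,0],[0,0,0],[0,0,0]],"claw":[1,1,1,1,1,1,1,1]}' >/dev/null; python3 st.py
python3 -m handwheel '{"delta_pos":[[0,-1,0],[0,-1,0],[0,0,0],[0,0,0],[0,0,0],[0,0,0],[0,0,0],[0,0,0]],"rotation":[[0,0,0],[0,0,0],[0,0,0],[0,0,0],[0,0,0],[0,0,0],[0,0,0],[0,0,0]],"claw":[1,1,1,1,1,1,1,1]}' >/dev/null; python3 st.py
python3 - <<'E'
from h import *
S=cam("scene");T=cam("top"); crop(S,210,170,360,310,4,"n_scene.png"); crop(T,160,110,360,230,4,"n_top.png")
E
```

```text
t 27.95 travel 124.61 lat 0.28  F_along 3.6 F_lat 5.3 Fz -4.3 w 0.0116
t 28.95 travel 127.30 lat 0.31  F_along 4.2 F_lat 5.3 Fz -5.1 w 0.0121
```

View pics/n_scene.png

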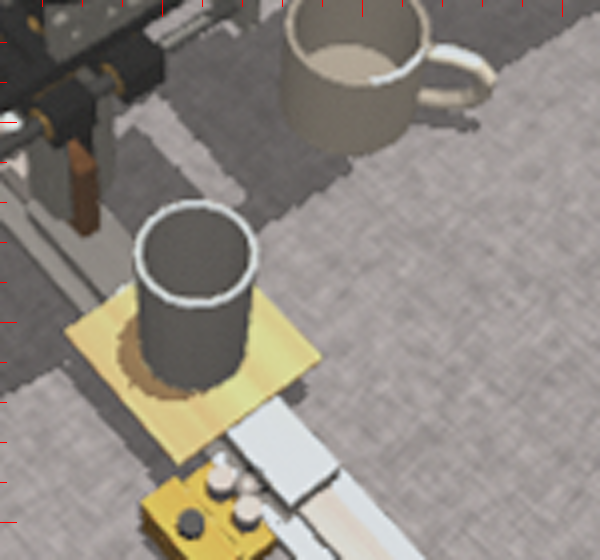

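View pics/n_top.png

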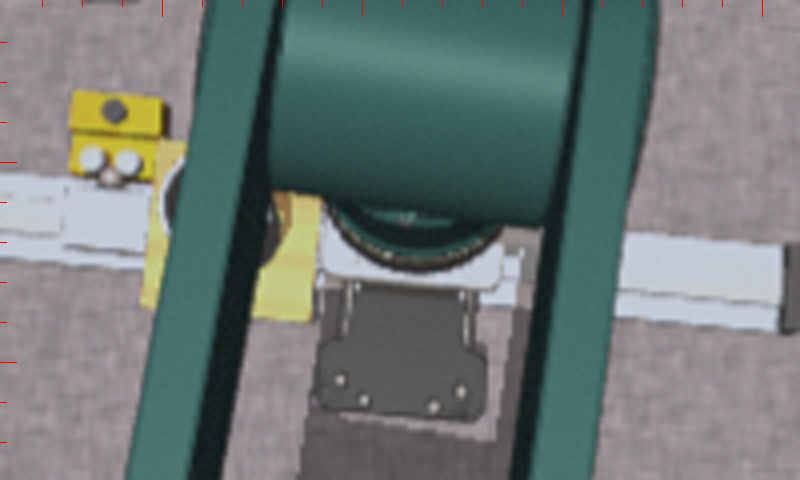

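The top view has the ball (110,178) between the pins (127,162) and (92,158), about 1 mm short of the middle. The pull is still forward, so I'll ease on.

```bash
python3 -m handwheel '{"delta_pos":[[0,-0.5,0],[0,-0.5,0],[0,0,0],[0,0,0],[0,0,0],[0,0,0],[0,0,0],[0,0,0]],"rotation":[[0,0,0],[0,0,0],[0,0,0],[0,0,0],[0,0,0],[0,0,0],[0,0,0],[0,0,0]],"claw":[1,1,1,1,1,1,1,1]}' >/dev/null; python3 st.py
python3 -m handwheel '{"delta_pos":[[0,-0.5,0],[0,-0.5,0],[0,0,0],[0,0,0],[0,0,0],[0,0,0],[0,0,0],[0,0,0]],"rotation":[[0,0,0],[0,0,0],[0,0,0],[0,0,0],[0,0,0],[0,0,0],[0,0,0],[0,0,0]],"claw":[1,1,1,1,1,1,1,1]}' >/dev/null; python3 st.py
```

```text
t 30.05 travel 127.51 lat 0.31  F_along 3.4 F_lat 5.7 Fz -6.4 w 0.0121
t 31.05 travel 127.72 lat 0.28  F_along 0.9 F_lat 5.8 Fz -5.1 w 0.0119
```

Travel now barely moves with command (127.7) and the force is near 0, so the ball is seated. I'll make a tiny relief of the side load, then a last look.

```bash
python3 -m handwheel '{"delta_pos":[[0.2,-0.2,0],[0.2,-0.1,0],[0,0,0],[0,0,0],[0,0,0],[0,0,0],[0,0,0],[0,0,0]],"rotation":[[0,0,0],[0,0,0],[0,0,0],[0,0,0],[0,0,0],[0,0,0],[0,0,0],[0,0,0]],"claw":[1,1,1,1,1,1,1,1]}' >/dev/null; python3 st.py
python3 - <<'E'
from h import *
S=cam("scene");T=cam("top");w=cam("wrist"); crop(S,210,170,360,310,4,"o_scene.png"); crop(T,150,110,250,190,8,"o_top.png"); cv2.imwrite("pics/o_wrist.png",w["color"][:,:,::-1]); cv2.imwrite("pics/o_full.png",S["color"][:,:,::-1])
E
python3 st.py
```

```text
t 32.05 travel 127.66 lat 0.31  F_along 3.4 F_lat 2.2 Fz -3.5 w 0.0121
t 32.20 travel 127.66 lat 0.32  F_along 2.7 F_lat 1.6 Fz -2.9 w 0.0123
```

View pics/o_scene.png

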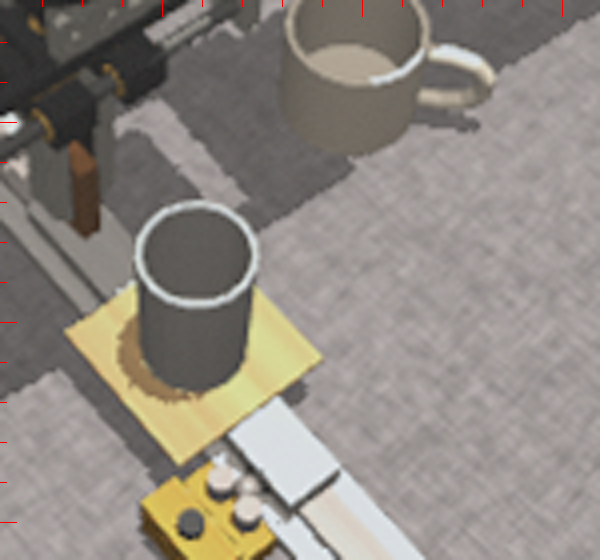

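View pics/o_top.png

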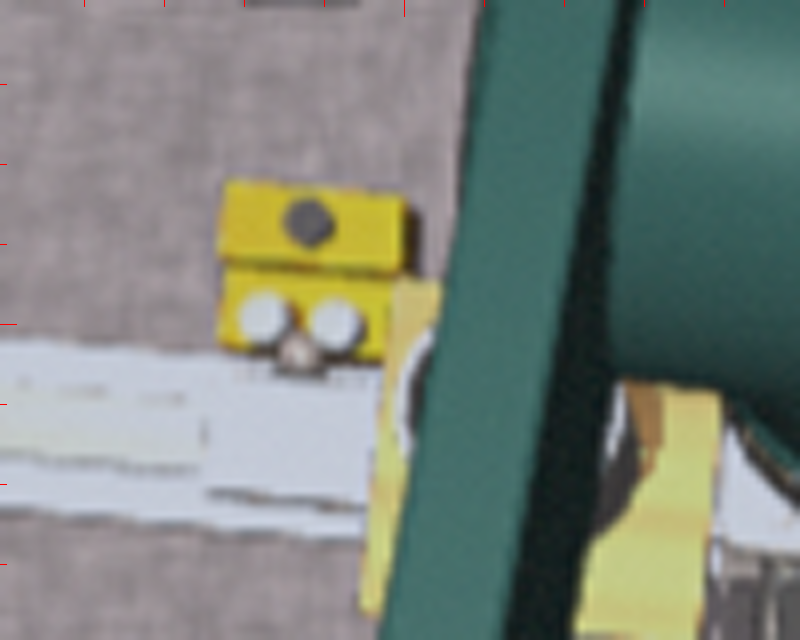

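View pics/o_full.png

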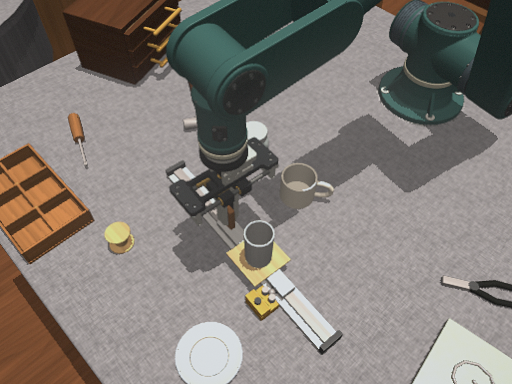

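```bash
python3 -m handwheel '{"delta_pos":[[0,-0.4,0],[0,-0.4,0],[0,0,0],[0,0,0],[0,0,0],[0,0,0],[0,0,0],[0,0,0]],"rotation":[[0,0,0],[0,0,0],[0,0,0],[0,0,0],[0,0,0],[0,0,0],[0,0,0],[0,0,0]],"claw":[1,1,1,1,1,1,1,1]}' >/dev/null; python3 st.py
python3 - <<'E'
from h import *
for i in range(4):
    T=cam("top"); o=robot.get_obs(); f=np.array(o["wrist_force"]);p=np.array(o["tool_pos"]); print(f[:2]@[.093,.9957],1000*(p[:2]-[.6032,-.1618])@[.093,.9957])
E
```

```text
t 33.20 travel 127.83 lat 0.32  F_along -0.3 F_lat 0.3 Fz -1.9 w 0.0117
-1.8702830627576124 127.80916483485441
-0.7539201967997121 127.86108199882226
-2.1382136369464297 127.85956114091557
-1.1328851709133836 127.85061985000054
```

Along-rail force is now near zero (about -1 N, within friction), with travel steady at 127.85 mm. The ball is seated, the cup is upright and the grip is held, so I'm handing in.

Run:
```python
from bench import robot
print(robot.close_job())
```

```text
the job is handed in; nothing more can be done
None
```

The cup stands upright in the middle of the tray, and the slide is in the index notch with the gripper still holding the handle. I handed the job in at about 33.4 s.

- **Cup:** I lowered it until I felt about 5 N of contact with the tray, then opened the jaws and lifted straight up. It was within about 1–2 mm of the tray's centre. The last pictures show it still upright and in place after the slide.
- **Slide:** Measured from the images, the notch was about 127.5 mm along the rail. On the way the first pin showed as about 6 N of resistance from 110 mm, and the force reversed near 119 mm. The slide settled at 127.85 mm, with about −1 N along the rail, which is within its friction.
- **Ball in the notch:** The top view shows the ball between the two pins. It looked up to 1 mm short of the middle in the last picture, which is inside the calibration error. I then moved on another 0.8 mm until the forward pull was gone, but did not check that position in a picture.
- **Everything else:** The mug, the jar and the other things look unmoved in the final scene picture.

The measurements disagreed by small amounts. The tray centre differed by about 1.5 mm between the views, and the handle by about 2 mm, both consistent with the calibration. Force readings were noisy by about 1 N.

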